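Set the casserole on its ring and click its dial on

TASK

The lidded casserole has been left too far forward, partly off its cooking ring. Push it back along the hob until its base sits wholly inside that ring's circle, without lifting it; then, with a fingertip against the knurled rim of that ring's dial (the one straight in front of it), stroke the dial clockwise one click, from off to its first setting, without pinching it. Leave the other dial off, and the open saucepan and the salt shaker where they stand.

Things in the scene. Friction and masses are not known exactly. Their poses are not given: they have to be found in the camera images.
- hob: two-ring tabletop hob, fixed, 300 mm deep (its x axis, pointing away from the robot) by 560 mm wide (its y axis, to the robot's left) and 48 mm high: black glass behind, a steel fascia 83 mm deep with two dials in front. Origin at the centre of its underside; it may stand turned by up to 0.1 rad.
- ring_l (a point): centre of the left cooking ring, on the glass; the ring is a thin light circle of 88 mm radius. It lies 143 mm behind the axis of the left dial.
- ring_r (a point): centre of the right cooking ring, on the glass; the same, behind the right dial.
- dial_l (a joint): angle of the left dial, the one in front of the left ring, rad; grows clockwise as seen from above. It clicks into four settings: 0 off, 0.785 the first click, 1.571 the second, 2.356 the third, with stops just past both ends. A sprung detent holds it in each: about 0.045 N m (1.6 N along the rim) leads out of one and, once past about 0.4 rad from off, it is drawn on into the first click by itself; left alone there it stays. Starts at off.
- dial_l_top (a point): centre of the top face of the left dial, on its upright axis: a black knob with a steel cap, 57 mm across its knurled rim (18 upright ridges, friction 0.9), top 22 mm above the hob's top; touch the rim 5 to 20 mm above the hob. A line on the cap is its pointer: at off it points away from the robot, to a small open circle; growing dots mark the clicks, 45 degrees apart, clockwise.
- dial_r (a joint): angle of the right dial, the one in front of the right ring, rad; grows clockwise as seen from above. It clicks into four settings: 0 off, 0.785 the first click, 1.571 the second, 2.356 the third, with stops just past both ends. A sprung detent holds it in each: about 0.045 N m (1.6 N along the rim) leads out of one and, once past about 0.4 rad from off, it is drawn on into the first click by itself; left alone there it stays. Starts at off.
- dial_r_top (a point): centre of the top face of the right dial, on its upright axis: a black knob with a steel cap, 57 mm across its knurled rim (18 upright ridges, friction 0.9), top 22 mm above the hob's top; touch the rim 5 to 20 mm above the hob. A line on the cap is its pointer: at off it points away from the robot, to a small open circle; growing dots mark the clicks, 45 degrees apart, clockwise.
- casserole_mid (a point): on the axis of the loose steel casserole with a lid, 32 mm above its underside. 0.8 kg; base 140 mm across, straight round wall 148 mm across from 5 to 60 mm height, lid rim 155 mm across at 64 mm, black lid knob up to 103 mm. A loop handle stands out 28 mm from the wall on each side (its y and -y), at about 50 mm height, 63 mm wide. It stands 25 to 50 mm off the centre of the left or of the right ring, towards the front.
- saucepan_mid (a point): on the axis of the loose open steel saucepan, 41 mm above its underside: 124 mm across, 82 mm high, no lid, two loop handles out to 88 mm from the axis. It is parked at the other ring, to be left alone.
- shaker_mid (a point): centre of the salt shaker, half-way up; 44 mm across, 90 mm high, loose, standing at the middle of the hob's back edge, to be left alone.

How it is judged:
By the outcome, as a careful person would: the job done as asked, in the order asked, and still so for the second after the job is handed in, with the robot touching nothing.
It also fails if it takes over 59 s, if anything falls off the work surface, if the arm or the gripper's body presses on something with over 40 N, if the wrist force passes 120 N, or if a joint passes its speed limit or range.

ROBOT

A 6-joint arm with a two-finger parallel gripper is mounted at the origin on a cart in front of the work surface, level with it; the furniture and walls round the work are solid. World frame = base frame: x ahead of the robot, y to its left, z up, the work surface at z = 0. Lengths are in m, angles in degrees, forces in N, time in s.
With the tool pointing down it reaches from about 0.225 to 0.725 m from the base axis. Payload 3.1 kg.
Tool frame: the origin (TCP) lies midway between the tips of the shut fingers; the grasp point (between the pads) lies 19 mm behind it; z points along the fingers, y is the line along which they close (so a half turn about z gives the same grasp; the last joint's range is limited). The gripper opens to 85 mm and grips with 20 to 120 N. Pads are 22 mm wide; open, the fingers measure 114 mm over their backs; the gripper's body (76 mm by 85 mm) begins 54 mm behind the grasp point. The pads swing forward as they close: fully open they stand 13 mm farther back than shut.
Start: joints at [-83.468, 2.75, 5.684, 92.934, 0, 82.678], TCP at [0.126, -0.51, 0.231] pointing down, gripper open.
Joint ranges: [-166.93, 166.93], [-56.73, 111.36], [-69.38, 81.34], [-121.58, 131.49], [-85.45, 84.26], [-180, 180]. Speed limits (degrees/s): [159.86, 159.86, 180, 180, 180, 180].

INTERFACE

Orientations are given as [roll, pitch, yaw] about the fixed x, y, z axes, in that order (R = Rz(yaw) Ry(pitch) Rx(roll)).
In Python, from station import * gives the robot as it stands.
- The arm moves only by the tool jog_arm, never from a script. Its argument "motion" is a list of rows, each a list of 7 numbers: the shift along the tool's x, y, z each as a share of 0.75 m, from -1 to 1, then the turn, a rotation vector about the tool's x, y, z each as a share of 45 degrees, from -1 to 1, then the finger opening in mm, from 0 to 85.4. A call has 1 to 8 rows; each row is the pose to reach, as a shift and turn from the pose commanded when the call began, along the tool's axes at that moment; what a row does not reach only later rows make up. A row lasts 1/12 s, in which the tool goes at most 41.7 mm and 7.16 degrees, less where a joint would pass 70% of its speed; a pose out of reach is approached as far as the arm can. A call with a number of a shift or a turn outside -1 to 1 is refused whole. A call with a gripper value outside its range is refused whole. The fingers move at their own pace and stop on an object; "force" is the grip in N (left out, the last holds). Time passes only in rows, so rows that repeat a pose let the fingers close. It gives the time, the measured TCP pose, the force, the opening and the grip force at its end, in the units of the state.
- get_obs(): the state, without advancing time (a new reading comes with each control period).
- snapshot(name): name is "scene" or "top" or "wrist"; returns (picture, depth): 400x640x3 uint8, red, green, blue; 400x640 float32, m along the optical axis (not along the pixel's ray), 0 where there is no reading.
- camera_model(name): a dict with "vfov" (degrees; the focal length in pixels is half the picture's height over the tangent of half this angle, whatever the lens; pixels are square), "cx", "cy" (the principal point, pixels), "k1" (the pictures are not rectified: a ray, as slopes to the right and down, at radius r is drawn at 1 + k1 r^2 times it, then the intrinsics apply), "R" (3x3) and "t" (3): a world point X has camera coordinates R X + t. Camera axes: x right, y down, z forward; pixel columns grow to the right and rows downward; lengths in m; the calibration is good to about 2 mm. A picture is of the moment at which its call begins: read the wrist's pose just before it. camera_model takes no time and is no camera call; for the wrist camera it gives the pose at the moment of the call.
- close_job(): hands the job in; it is judged then, once.
The state is a dict: "clock": time; "qpos": joint angles; "qvel": joint speeds; "effort": joint torques, N m; "position": TCP position; "tool_rot": TCP orientation; "ft_force": force on the tool from outside, world axes, zero at the start; "ft_torque": the same for the moment, N m; "opening": opening from 0.0 (shut) to 1.0 (fully open); "grasp_force": force on a finger pad.
Only numpy, scipy, OpenCV 4.12 (cv2) and the standard library are available. Lean on these libraries where they do the work, as an engineer would, in place of code of your own. Each camera call takes 0.05 s, during which the arm holds its last target. There are 200 camera calls.

## Working session

There is one attempt and no reset: what is moved stays moved. The work goes in short steps, Python scripts to look and compute and a tool call to move; the robot and the scene stay as the last step left them, time stands still between calls to the robot, and variables do not carry over. Pictures are saved under pics/ and viewed, at most 10 in all, crops included, and the job is handed in when it is done.

Besides the shell and the picture viewer there is one more tool, called after "Request:" in YAML: its name, and indented under it one key for each argument. jog_arm: Moves the arm, as the interface text tells. Its arguments: {"type":"object","properties":{"motion":{"type":"array","items":{"type":"array","items":{"type":"number"}}},"force":{"type":"number"}},"required":["motion"]}

```bash
mkdir -p pics; ls; cat > h.py <<'E'
from station import *
import numpy as np, cv2
def rays(name,uv,cm=None):
    c=cm or camera_model(name); f=200/np.tan(np.radians(c["vfov"])/2)
    d=(np.atleast_2d(uv).astype(float)-[c["cx"],c["cy"]])/f
    s=d.copy()
    for _ in range(20): s=d/(1+c["k1"]*(s**2).sum(1,keepdims=True))
    R=np.array(c["R"]);t=np.array(c["t"])
    return -R.T@t, np.c_[s,np.ones(len(s))]@R
def onplane(name,uv,z,cm=None):
    o,d=rays(name,uv,cm); return o+d*((z-o[2])/d[:,2])[:,None]
def fromdepth(name,uv,dep,cm=None):
    o,d=rays(name,uv,cm); uv=np.atleast_2d(uv).astype(int); return o+d*dep[uv[:,1],uv[:,0]][:,None]
E
python3 - <<'E'
from h import *
for n in("top","scene"):
    p,d=snapshot(n); cv2.imwrite(f"pics/{n}0.png",p[:,:,::-1]); np.save(n+"_d.npy",d)
    c=camera_model(n); print(n,c["vfov"],c["k1"],-np.array(c["R"]).T@c["t"])
print(get_obs())
E
```

```text
pics
top 57.421611623634774 0.022768267557070152 [ 0.41168529 -0.11246527  0.94218426]
scene 49.7845953365423 -0.11239336046385384 [ 0.31624117 -0.65439928  0.70395648]
{'clock': 0.1, 'qpos': array([-8.34717827e+01,  2.78733740e+00,  5.59647979e+00,  9.29345328e+01,
       -3.81414781e-03,  8.26807385e+01]), 'qvel': array([-0.02019025, -0.12672314,  0.19315213, -0.03834802, -0.01488914,
        0.06930422]), 'effort': array([ 2.69298129e-03, -3.39850616e+01,  3.20935643e+01,  1.58021558e-02,
       -1.92335790e-06,  3.03665189e-06]), 'position': array([ 0.12558018, -0.50915319,  0.23021018]), 'tool_rot': array([-1.79875145e+02, -1.21914150e-02,  1.38474697e+01]), 'ft_force': array([-0.36031442, -0.75832558,  0.0181716 ]), 'ft_torque': array([ 0.0662184 ,  0.03940783, -0.02949138]), 'grasp_force': 0.0, 'opening': 1.0026236954453076}
```

View pics/top0.png

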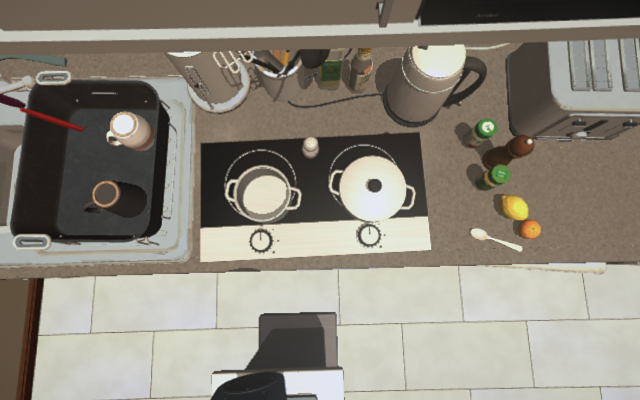

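View pics/scene0.png

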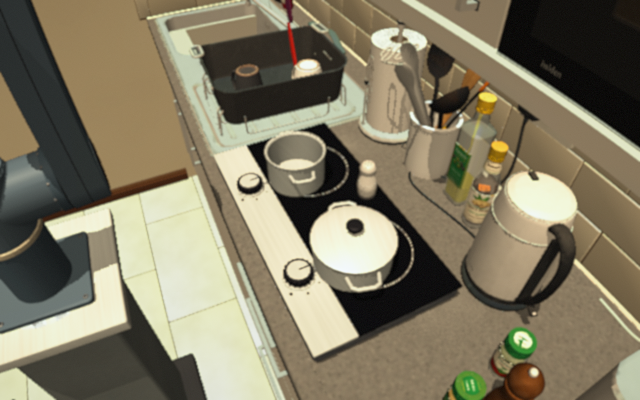

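The top view shows the casserole at the right ring: lid knob near (374,186), right dial (369,235), saucepan on the left ring. The shaker is at (310,147). The scene view agrees, with the lid knob at (355,227) and the right dial at (299,272).

```bash
python3 - <<'E'
from h import *
T=cv2.imread("pics/top0.png");S=cv2.imread("pics/scene0.png")
def tri(a,b):
    o1,d1=rays("top",[a]);o2,d2=rays("scene",[b]);d1=d1[0];d2=d2[0]
    k=np.linalg.lstsq(np.c_[d1,-d2],o2-o1,rcond=None)[0]
    p,q=o1+k[0]*d1,o2+k[1]*d2
    return ((p+q)/2).round(4),np.linalg.norm(p-q).round(4)
def dark(I,x,y,w,th=70):
    g=cv2.cvtColor(I,cv2.COLOR_BGR2GRAY)[y-w:y+w,x-w:x+w]
    n,l,st,c=cv2.connectedComponentsWithStats((g<th).astype(np.uint8))
    i=max(range(1,n),key=lambda i:st[i,4] - 5*np.hypot(*(c[i]-w)));return c[i]+[x-w,y-w],st[i]
kt,s1=dark(T,374,186,12);ks,s2=dark(S,355,227,14)
print("knob",kt,s1,ks,s2,tri(kt,ks))
# hob glass corners: dark quad in top
g=cv2.cvtColor(T,cv2.COLOR_BGR2GRAY)
# lid outline: bright blob around
m=((g>95)).astype(np.uint8); m[:,:320]=0;m[:140]=0;m[217:]=0;m[:,425:]=0
m=cv2.morphologyEx(m,cv2.MORPH_OPEN,np.ones((13,13)))
c=max(cv2.findContours(m,0,1)[0],key=cv2.contourArea);print("lid",cv2.minEnclosingCircle(c),cv2.fitEllipse(c), onplane("top",[cv2.fitEllipse(c)[0]],.112))
d=np.load("top_d.npy");P=lambda uv:fromdepth("top",uv,d).round(4)
print("depth pts", P([[369,235],[260,240],[310,225],[320,190],[225,150],[374,186],[395,180]]))
# crops
a=cv2.resize(T[135:265,195:435],None,fx=3.3,fy=3.3,interpolation=cv2.INTER_CUBIC)
cv2.imwrite("pics/topc.png",a)
E
```

```text
knob [373.87096774 184.38709677] [ 6  6 13 11 93] [354.49132948 226.12138728] [  6   7  16  14 173] (array([ 0.5734, -0.2376,  0.1441]), np.float64(0.0029))
lid ((372.3868408203125, 189.38919067382812), 35.51802062988281) ((372.3782043457031, 187.2145538330078), (62.72038269042969, 68.19292449951172), 97.84228515625) [[ 0.57481461 -0.23925496  0.112     ]]
depth pts [[ 0.4674 -0.2316  0.07  ]
 [ 0.4628  0.0277  0.0705]
 [ 0.4971 -0.0913  0.0495]
 [ 0.5844 -0.1182  0.046 ]
 [ 0.6941  0.1198  0.0475]
 [ 0.5696 -0.2369  0.1518]
 [ 0.5874 -0.2896  0.1257]]
```

View pics/topc.png

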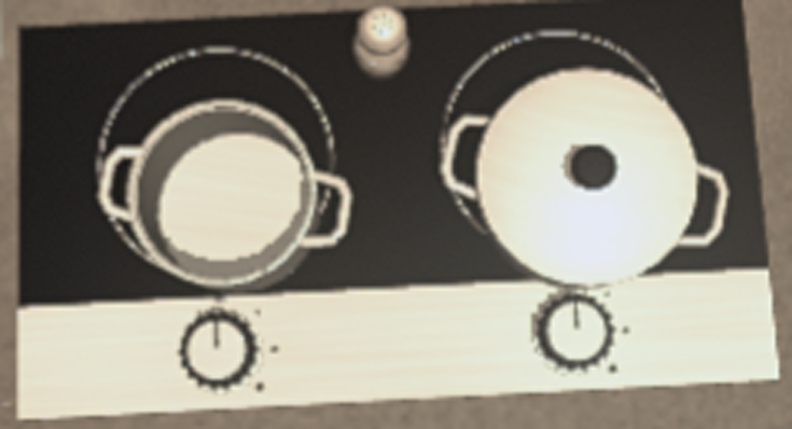

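```bash
python3 - <<'E'
from h import *
from scipy.optimize import least_squares
T=cv2.imread("pics/top0.png");S=cv2.imread("pics/scene0.png")
def fit(P,r0=None):
    f=lambda p:np.hypot(P[:,0]-p[0],P[:,1]-p[1])-(p[2] if r0 is None else r0)
    x0=[*P[:,:2].mean(0),.08][:3 if r0 is None else 2]
    s=least_squares(f,x0,loss='soft_l1',f_scale=.002);return s.x.round(4),np.abs(s.fun).mean().round(4),len(P)
for n,I in(("top",T),("scene",S)):
    g=cv2.cvtColor(I,cv2.COLOR_BGR2GRAY)
    th=cv2.morphologyEx(g,cv2.MORPH_TOPHAT,np.ones((7,7)))
    v,u=np.nonzero(th>30);P=onplane(n,np.c_[u,v],.048)
    for c in([.611,-.229],[.606,.03]):
        r=np.hypot(P[:,0]-c[0],P[:,1]-c[1]);k=(abs(r-.088)<.012)&(P[:,0]>c[0]+(.03 if n=="top" else -.02))&(P[:,1]>c[1]-(.2 if n=="top" else .2))
        if n=="scene": k&=(P[:,0]>c[0]+.04)
        print(n,"ring",fit(P[k],.088),fit(P[k]))
    for c in([.467,-.2316],[.4628,.0277]):
        v,u=np.nonzero(g<110);Q=onplane(n,np.c_[u,v],.068)
        r=np.hypot(Q[:,0]-c[0],Q[:,1]-c[1]);k=(r<.034)&(r>.018)
        print(n,"dial",fit(Q[k]))
E
```

```text
top ring (array([ 0.6109, -0.2287]), np.float64(0.0013), 160) (array([ 0.6113, -0.2287,  0.0876]), np.float64(0.0013), 160)
top ring (array([0.6045, 0.0308]), np.float64(0.0014), 179) (array([0.6046, 0.0308, 0.0879]), np.float64(0.0014), 179)
top dial (array([ 0.468 , -0.2318,  0.0245]), np.float64(0.0012), 115)
top dial (array([0.4617, 0.0272, 0.0243]), np.float64(0.0013), 125)
scene ring (array([ 0.6097, -0.2263]), np.float64(0.002), 214) (array([ 0.6074, -0.2253,  0.0903]), np.float64(0.002), 214)
scene ring (array([0.603, 0.034]), np.float64(0.0031), 219) (array([0.5991, 0.0345, 0.0914]), np.float64(0.0031), 219)
scene dial (array([ 0.4662, -0.2328,  0.0255]), np.float64(0.0028), 276)
scene dial (array([0.4598, 0.0253, 0.025 ]), np.float64(0.0031), 159)
```

```bash
cat >> h.py <<'E'
from scipy.spatial.transform import Rotation as Ro
def go(p,rpy):
    o=get_obs();R=Ro.from_euler('xyz',o["tool_rot"],degrees=True);G=Ro.from_euler('xyz',rpy,degrees=True)
    print("t",round(o["clock"],2),"pos",o["position"].round(4),o["tool_rot"].round(1),"F",o["ft_force"].round(1))
    print("row",(R.inv().apply(np.array(p)-o["position"])/.75).round(4),((R.inv()*G).as_rotvec(degrees=True)/45).round(3))
E
python3 - <<'E'
from h import *
go([.4675,-.2657,.23],[180,-20,14.6])
print((Ro.from_euler('xyz',[180,-20,14.6],degrees=True)).apply([0,0,1]))
E
```

```text
t 0.1 pos [ 0.1256 -0.5092  0.2302] [-179.9   -0.    13.8] F [-0.4 -0.8  0. ]
row [ 0.5203 -0.2061  0.0008] [ 0.     0.444 -0.017]
[ 0.33097603  0.0862128  -0.93969262]
```

Request:
jog_arm:
  motion:
    - [0.05,-0.02,0,0,0,0,60]
    - [0.1,-0.04,0,0,0.15,0,60]
    - [0.15,-0.06,0,0,0.3,0,60]
    - [0.2,-0.08,0,0,0.444,0,60]
    - [0.25,-0.1,0,0,0.444,0,60]
    - [0.3,-0.12,0,0,0.444,0,60]
    - [0.35,-0.14,0,0,0.444,0,60]
    - [0.37,-0.15,0,0,0.444,0,60]

```text
clock: 0.77
position: [0.3706, -0.3308, 0.2311]
tool_rot: [-179.9, -20.1, 14.0]
ft_force: [0.2, -1.1, 0.7]
opening: 0.701
grasp_force: 0.0
```

```bash
python3 - <<'E'
from h import *
go([.4675,-.2657,.11],[180,-20,14.6])
E
```

```text
t 0.77 pos [ 0.3706 -0.3308  0.2311] [-179.9  -20.1   14. ] F [ 0.2 -1.1  0.7]
row [ 0.0821 -0.0527  0.202 ] [ 0.003 -0.002 -0.012]
```

Request:
jog_arm:
  motion:
    - [0.03,-0.02,0.03,0,0,-0.012,60]
    - [0.05,-0.04,0.08,0,0,-0.012,60]
    - [0.08,-0.053,0.13,0,0,-0.012,60]
    - [0.082,-0.053,0.18,0,0,-0.012,60]
    - [0.082,-0.053,0.202,0,0,-0.012,60]
    - [0.082,-0.053,0.202,0,0,-0.012,60]

```text
clock: 1.27
position: [0.4628, -0.2647, 0.1033]
tool_rot: [-179.6, -19.6, 14.4]
ft_force: [-0.9, -0.8, -0.1]
opening: 0.702
grasp_force: 0.0
```

```bash
python3 - <<'E'
from h import *
go([.4675,-.2657,.08],[180,-20,14.6])
p,d=snapshot("scene"); cv2.imwrite("pics/s1.png",cv2.resize(p[100:350,180:480,::-1],None,fx=2,fy=2))
E
```

```text
t 1.27 pos [ 0.4628 -0.2647  0.1033] [-179.6  -19.6   14.4] F [-0.9 -0.8 -0.1]
row [-0.0051  0.0031  0.0311] [-0.008  0.008 -0.004]
```

View pics/s1.png

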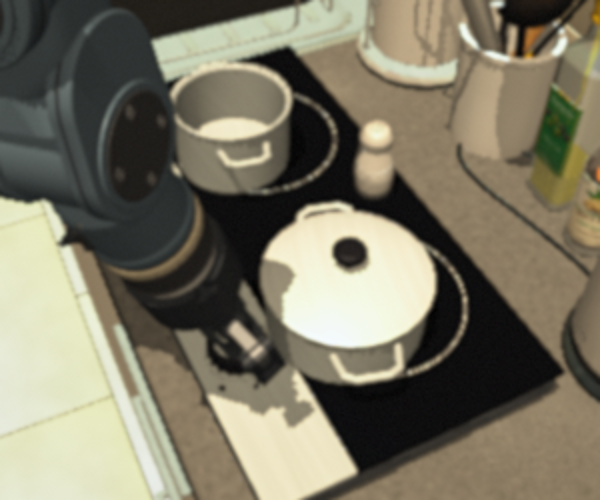

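The gripper, at about (250,350), is straddling just above the dial. The casserole front is clear ahead of it.

Request:
jog_arm:
  motion:
    - [-0.003,0.003,0.015,0,0,0,60]
    - [-0.004,0.003,0.028,0,0,0,60]
    - [-0.004,0.003,0.028,0,0,0,60]
    - [0.008,0.003,0.032,0,0,0,60]
    - [0.021,0.003,0.037,0,0,0,60]
    - [0.021,0.003,0.037,0,0,0,60]

```text
clock: 1.82
position: [0.4914, -0.2659, 0.0908]
tool_rot: [179.7, -20.1, 14.5]
ft_force: [1.0, 0.2, -0.4]
opening: 0.706
grasp_force: 0.0
```

```bash
cat >> h.py <<'E'
def knob():
    T=snapshot("top")[0];g=T[170:215,345:405].min(2) if 0 else cv2.cvtColor(T,cv2.COLOR_RGB2GRAY)
    g=g[165:200,350:395];n,l,st,c=cv2.connectedComponentsWithStats((g<70).astype(np.uint8))
    for i in range(1,n):
        if 50<st[i,4]<200: print("knob",st[i],onplane("top",[c[i]+[350,165]],.144).round(4))
E
python3 - <<'E'
from h import *
d=.07;go([.6105-.079*.968,-.2285-.079*.252,.085],[180,-20,14.6])
knob()
E
```

```text
t 1.82 pos [ 0.4914 -0.2659  0.0908] [179.7 -20.1  14.5] F [ 1.   0.2 -0.4]
row [ 0.0545 -0.0084  0.0281] [ 0.008 -0.003 -0.001]
```

```bash
python3 - <<'E'
from h import *
knob()
go([.4885,-.2605,.081],[180,-20,14.6])
p,d=snapshot("top"); cv2.imwrite("pics/t1.png",cv2.resize(p[120:270,280:440,::-1],None,fx=4,fy=4))
E
```

```text
t 1.92 pos [ 0.49   -0.2656  0.0901] [179.7 -20.   14.5] F [ 0.4 -0.3 -0.4]
row [-0.0043 -0.0071  0.0113] [ 0.007 -0.    -0.002]
```

View pics/t1.png

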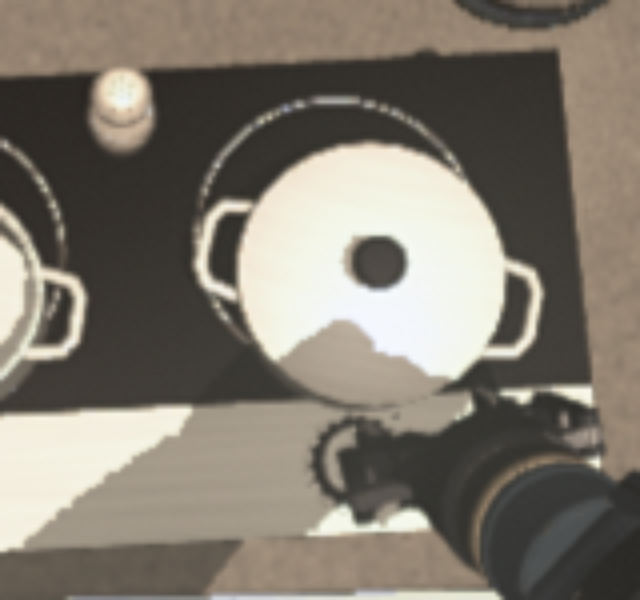

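The top crop shows the lid knob at (378,262), the dial at (350,470) partly under the left finger, and the gripper just in front of the casserole without touching it. I'll shift it sideways, lower it slightly, then push.

Request:
jog_arm:
  motion:
    - [-0.004,-0.005,0.005,0,0,0,60]
    - [-0.005,-0.007,0.0113,0,0,0,60]
    - [-0.005,-0.007,0.0113,0,0,0,60]
    - [0.003,-0.007,0.0142,0,0,0,60]
    - [0.011,-0.007,0.0171,0,0,0,60]
    - [0.015,-0.007,0.0186,0,0,0,60]
    - [0.015,-0.007,0.0186,0,0,0,60]

```text
clock: 2.55
position: [0.5027, -0.2562, 0.0797]
tool_rot: [179.8, -19.9, 14.5]
ft_force: [-1.7, 0.1, 0.7]
opening: 0.709
grasp_force: 1.1
```

```bash
cat >> h.py <<'E'
def knob():
    T=snapshot("top")[0];g=cv2.cvtColor(T,cv2.COLOR_RGB2GRAY)
    cs=[]
    n,l,st,c=cv2.connectedComponentsWithStats((g[155:200,355:390]<70).astype(np.uint8))
    for i in range(1,n):
        if 50<st[i,4]<250 and st[i,2]<18 and st[i,3]<18: print("knob",st[i],onplane("top",[c[i]+[355,155]],.144).round(4))
    return T
E
python3 - <<'E'
from h import *
go([.6105-.079*.968,-.2285-.079*.252,.083],[180,-20,14.6])
knob()
E
```

```text
t 2.55 pos [ 0.5027 -0.2562  0.0797] [179.8 -19.9  14.5] F [-1.7  0.1  0.7]
row [0.0419 0.0003 0.0105] [ 0.005  0.002 -0.003]
```

```bash
python3 - <<'E'
from h import *
T=snapshot("top")[0];g=cv2.cvtColor(T,cv2.COLOR_RGB2GRAY)
print(g[176:194:2,362:388:2])
n,l,st,c=cv2.connectedComponentsWithStats((g[155:200,355:390]<85).astype(np.uint8));print(st)
E
```

```text
[[244 244 244 245 245 246 247 246 245 244 244 244 244]
 [243 244 246 227 159 110  91 110 229 246 244 244 244]
 [244 245 226 144  62  66  70  69  63 178 246 244 244]
 [244 246 178  80  66  71  72  72  71  91 248 245 244]
 [244 240 163  64  69  75  74  74  75  70 243 245 244]
 [244 245 180  82  67  76  76  76  75  82 248 245 245]
 [245 246 241 143  60  72  78  79  69 153 248 245 245]
 [245 245 246 242 173  84  74  87 183 247 246 245 245]
 [245 245 245 246 248 249 250 249 247 246 245 245 245]]
[[   0    0   35   45 1415]
 [   0    0    9    4   19]
 [  26    0    9    4   16]
 [  13   24   13   12  125]]
```

Request:
jog_arm:
  motion:
    - [0.006,0,0.002,0,0,0,60]
    - [0.012,0,0.0042,0,0,0,60]
    - [0.018,0,0.0065,0,0,0,60]
    - [0.024,0,0.0085,0,0,0,60]
    - [0.024,0,0.0085,0,0,0,60]

```text
clock: 3.07
position: [0.522, -0.2517, 0.08]
tool_rot: [179.8, -20.0, 14.5]
ft_force: [-1.7, -0.6, -1.1]
opening: 0.704
grasp_force: 0.8
```

```bash
sed -i 's/<70).astype/<110).astype/; s/,355:390\]<110/,355:390]<110/; s/\[155:200,355:390\]<70/[155:200,355:390]<110/' h.py; cat >> h.py <<'E'
def knob():
    T=snapshot("top")[0];g=cv2.cvtColor(T,cv2.COLOR_RGB2GRAY)[150:200,350:395]
    n,l,st,c=cv2.connectedComponentsWithStats((g<110).astype(np.uint8))
    for i in range(1,n):
        if 80<st[i,4]<260 and st[i,2]<20 and st[i,3]<20: print("knob",st[i],onplane("top",[c[i]+[350,150]],.149).round(4))
    return T
E
python3 - <<'E'
from h import *
go([.6105-.074*.968,-.2285-.074*.252,.083],[180,-20,14.6])
T=knob();cv2.imwrite("pics/t2.png",cv2.resize(T[120:270,280:440,::-1],None,fx=4,fy=4))
E
```

```text
t 3.07 pos [ 0.522  -0.2517  0.08  ] [179.8 -20.   14.5] F [-1.7 -0.6 -1.1]
row [ 0.0232 -0.0003  0.0042] [ 0.006 -0.    -0.003]
knob [ 16  20  13  13 134] [[ 0.5938 -0.2343  0.149 ]]
```

View pics/t2.png

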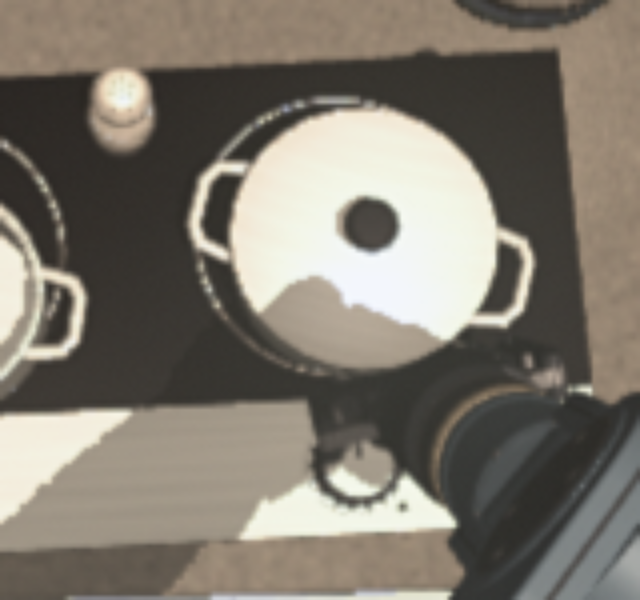

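Casserole moved as planned (knob at (370,223) in the crop). About 17 mm remain.

Request:
jog_arm:
  motion:
    - [0.006,0,0.002,0,0,0,60]
    - [0.012,-0.0005,0.0042,0,0,0,60]
    - [0.017,-0.001,0.006,0,0,0,60]
    - [0.0215,-0.0015,0.0077,0,0,0,60]
    - [0.0215,-0.0015,0.0077,0,0,0,60]

```text
clock: 3.53
position: [0.5383, -0.2461, 0.0802]
tool_rot: [179.8, -20.0, 14.5]
ft_force: [-0.8, -1.2, -1.8]
opening: 0.704
grasp_force: 0.8
```

```bash
python3 - <<'E'
from h import *
go([.45,-.27,.08],[180,-20,14.6])
knob()
E
```

```text
t 3.53 pos [ 0.5383 -0.2461  0.0802] [179.8 -20.   14.5] F [-0.8 -1.2 -1.8]
row [-0.1147  0.0015 -0.0415] [ 0.005 -0.001 -0.003]
knob [ 13  13  14  13 137] [[ 0.61  -0.229  0.149]]
```

The casserole is centred on the ring at (0.610, -0.229), against the ring's (0.6105, -0.2285). I'll back off and then go to the dial.

Request:
jog_arm:
  motion:
    - [-0.03,0,-0.011,0,0,0,60]
    - [-0.06,0,-0.022,0,0,0,60]
    - [-0.09,0,-0.05,0,0,0,60]
    - [-0.12,0,-0.09,0,0,0,40]
    - [-0.14,0,-0.11,0,0,0,20]
    - [-0.16,0,-0.12,0,0,0,0]
    - [-0.16,0,-0.12,0,0,0,0]

```text
clock: 4.17
position: [0.3983, -0.2839, 0.1263]
tool_rot: [179.5, -20.1, 14.4]
ft_force: [0.4, 0.2, 0.5]
opening: 0.14
grasp_force: 0.0
```

```bash
python3 - <<'E'
from h import *
go([.405,-.243,.10],[180,0,0])
knob()
E
```

```text
t 4.17 pos [ 0.3983 -0.2839  0.1263] [179.5 -20.1  14.4] F [0.4 0.2 0.5]
row [ 0.0088 -0.0509  0.0402] [-0.046 -0.447  0.314]
knob [ 13  13  14  13 137] [[ 0.61  -0.229  0.149]]
```

Request:
jog_arm:
  motion:
    - [0,-0.02,0,-0.012,-0.11,0.08,0]
    - [0.002,-0.04,0.01,-0.023,-0.22,0.157,0]
    - [0.005,-0.051,0.02,-0.035,-0.33,0.235,0]
    - [0.0088,-0.051,0.03,-0.046,-0.447,0.314,0]
    - [0.0088,-0.051,0.04,-0.046,-0.447,0.314,0]
    - [0.0088,-0.051,0.04,-0.046,-0.447,0.314,0]
    - [0.0088,-0.051,0.04,-0.046,-0.447,0.314,0]

```text
clock: 4.8
position: [0.4051, -0.2399, 0.0967]
tool_rot: [-179.7, 0.2, 0.3]
ft_force: [0.2, 0.1, -0.1]
opening: 0.001
grasp_force: 0.0
```

```bash
python3 - <<'E'
from h import *
go([.41,-.243,.057],[180,0,0])
T,d=snapshot("top");cv2.imwrite("pics/t3.png",cv2.resize(T[140:290,300:460,::-1],None,fx=4,fy=4))
E
```

```text
t 4.8 pos [ 0.4051 -0.2399  0.0967] [-179.7    0.2    0.3] F [ 0.2  0.1 -0.1]
row [0.0068 0.0044 0.0529] [-0.007  0.005  0.007]
```

View pics/t3.png

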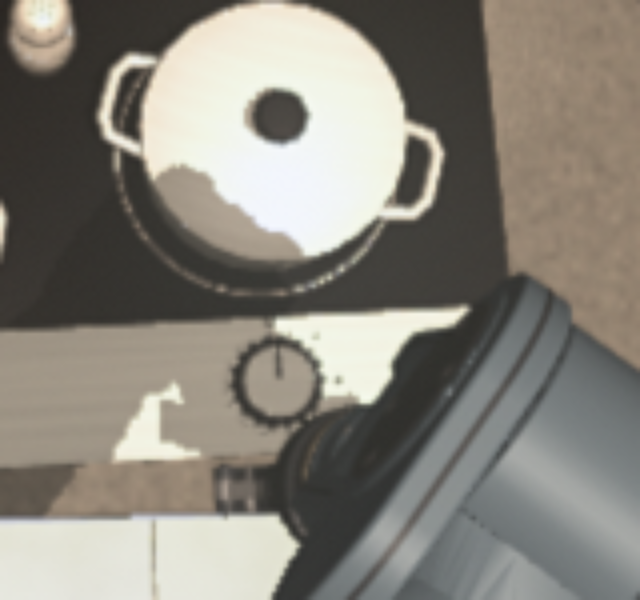

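Casserole is inside its ring, and the dial pointer at (278,355) is still at off. The gripper is in front of the dial. Next I descend and touch the near side of the rim.

Request:
jog_arm:
  motion:
    - [0.002,0.003,0.03,0,0,0.007,0]
    - [0.006,0.003,0.053,0,0,0.007,0]
    - [0.006,0.003,0.053,0,0,0.007,0]
    - [0.014,0.003,0.053,0,0,0.007,0]
    - [0.021,0.003,0.053,0,0,0.007,0]
    - [0.025,0.003,0.053,0,0,0.007,0]
    - [0.025,0.003,0.053,0,0,0.007,0]

```text
clock: 5.43
position: [0.4251, -0.2439, 0.0596]
tool_rot: [-179.9, 0.1, -0.1]
ft_force: [0.8, -0.3, 0.9]
opening: 0.001
grasp_force: 0.0
```

```bash
python3 - <<'E'
from h import *
go([.428,-.241,.057],[180,0,0])
E
```

```text
t 5.43 pos [ 0.4251 -0.2439  0.0596] [-1.799e+02  1.000e-01 -1.000e-01] F [ 0.8 -0.3  0.9]
row [ 0.0039 -0.0039  0.0035] [-0.002  0.001 -0.003]
```

Request:
jog_arm:
  motion:
    - [0.002,-0.002,0,0,0,0,0]
    - [0.004,-0.002,0,0,0,0,0]
    - [0.004,-0.002,0,0,0,0,0]

```text
clock: 5.68
position: [0.427, -0.2415, 0.0583]
tool_rot: [-179.8, 0.2, -0.1]
ft_force: [0.1, -0.2, -0.4]
opening: -0.0
grasp_force: 0.0
```

Request:
jog_arm:
  motion:
    - [0.0015,0,0,0,0,0,0]
    - [0.0025,0,0,0,0,0,0]
    - [0.0025,0,0,0,0,0,0]

```text
clock: 5.93
position: [0.4281, -0.2414, 0.0578]
tool_rot: [-179.8, 0.3, -0.2]
ft_force: [-1.8, -0.4, 0.6]
opening: -0.002
grasp_force: 0.5
```

Request:
jog_arm:
  motion:
    - [0.001,0,0,0,0,0,0]
    - [0.002,0,0,0,0,0,0]
    - [0.002,0,0,0,0,0,0]

```text
clock: 6.18
position: [0.4284, -0.2415, 0.0577]
tool_rot: [-179.8, 0.4, -0.2]
ft_force: [-5.9, -1.2, 1.9]
opening: -0.001
grasp_force: 2.6
```

Request:
jog_arm:
  motion:
    - [0,-0.004,0,0,0,0,0]
    - [0,-0.008,0,0,0,0,0]
    - [0,-0.012,0,0,0,0,0]
    - [0,-0.016,0,0,0,0,0]
    - [0,-0.02,0,0,0,0,0]
    - [0,-0.024,0,0,0,0,0]
    - [0,-0.024,0,0,0,0,0]

```text
clock: 6.77
position: [0.4281, -0.2223, 0.0575]
tool_rot: [-179.7, 0.5, -0.2]
ft_force: [-4.4, 2.1, 3.1]
opening: -0.0
grasp_force: 2.6
```

```bash
python3 - <<'E'
from h import *
go([.40,-.225,.057],[180,0,0])
T,d=snapshot("top");cv2.imwrite("pics/t4.png",cv2.resize(T[200:270,330:410,::-1],None,fx=7,fy=7,interpolation=cv2.INTER_CUBIC))
E
```

```text
t 6.77 pos [ 0.4281 -0.2223  0.0575] [-179.7    0.5   -0.2] F [-4.4  2.1  3.1]
row [-0.0374  0.0038  0.001 ] [-0.007  0.01  -0.004]
```

View pics/t4.png

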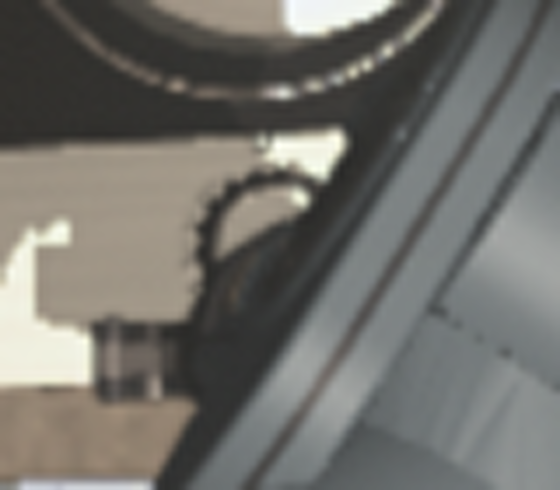

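The pointer no longer points forward, and the arm hides the rest of the dial. The side force has reversed, so the detent is drawing the dial on. I'll back off radially and look again.

Request:
jog_arm:
  motion:
    - [-0.01,0,0,0,0,0,0]
    - [-0.04,0,0,0,0,0,0]
    - [-0.08,0,-0.04,0,0,0,0]
    - [-0.12,0,-0.09,0,0,0,0]
    - [-0.14,0,-0.14,0,0,0,0]
    - [-0.14,0.05,-0.18,0,0,0,0]
    - [-0.14,0.1,-0.2,0,0,0,0]
    - [-0.14,0.13,-0.2,0,0,0,0]

```text
clock: 7.48
position: [0.3268, -0.3252, 0.2135]
tool_rot: [179.7, -0.2, -0.2]
ft_force: [0.2, -0.0, 0.2]
opening: 0.001
grasp_force: 0.0
```

```bash
python3 - <<'E'
from h import *
go([.40,-.225,.057],[180,0,0])
T=knob();cv2.imwrite("pics/t5.png",cv2.resize(T[125:275,195:435,::-1],None,fx=3.3,fy=3.3,interpolation=cv2.INTER_CUBIC))
E
```

```text
t 7.48 pos [ 0.3268 -0.3252  0.2135] [179.7  -0.2  -0.2] F [ 0.2 -0.   0.2]
row [ 0.0966 -0.1352  0.2083] [ 0.008 -0.004 -0.004]
knob [ 13  13  14  13 137] [[ 0.61  -0.229  0.149]]
```

View pics/t5.png

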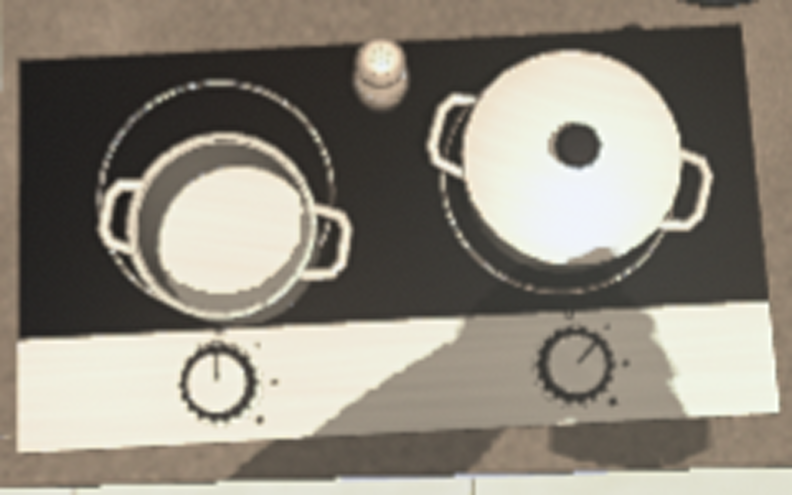

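The right dial's pointer, (578,362) to (597,338), is at the first click dot. The left dial is still off, the saucepan and shaker haven't moved, and the casserole is centred on its ring. I'll hand the job in.

```bash
python3 -c "
from station import *
print(close_job())"
```

```text
the job is handed in; nothing more can be done
None
```

The casserole now sits wholly inside the right ring, the right dial is at its first click, nothing else was moved, and the job is handed in at about 7.5 s on the robot's clock.

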